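Punch the drill mark on a shelf-bracket blank

TASK

Take the spring-loaded centre punch from its wooden stand, set its point upright in the small scribed mark of the steel bracket blank (not the large drilled hole), and press it straight down until its spring snaps. Ease off as soon as it has snapped, never driving it hard against its stop, then put the punch back upright in its stand, collar down on the wood, and let go. Leave the blank lying in its backing block and the jar, spanner and bottle where they are.

Things in the scene. Friction and masses are not known exactly. Their poses are not given: they have to be found in the camera images.
- punch_collar (a point): On the axis of the centre punch, at the underside of its collar (32 mm wide, 6 mm thick), which rests on the stand's top. Local z up the axis. Below it: a barrel 13 mm wide and 25 mm long, then a 7 mm nose. The 3.6 mm point has been screwed out by an unknown amount: it lies 38 to 54 mm below here, hidden in the stand at the start, different each time; find it by touch.
- punch_grip (a point): On the punch's axis, 36 mm above punch_collar: a good place to hold it. Knurled sleeve 18 mm wide, from 6 to 76 mm above the collar's underside; above it a cap 17 mm wide up to 88 mm. Axes as punch_collar.
- striker (a joint): Striker hidden inside the punch, m: 0 at rest and while the spring is being loaded, leaps to about 3 mm when the spring snaps, goes back to 0 when the punch is lifted.
- punch: The centre punch, steel and aluminium, 0.27 kg, upright in the stand; origin and axes as punch_collar. Pressed, its nose resists with 2.5 N at once and 2 to 3 N more per mm, up to 13 to 15 N after 4 to 5 mm, where the spring snaps; the resistance then drops at once by about 5 N, and about 2 mm further the nose meets a hard stop: over 20 N there is too much. Lifted, it springs out again.
- stand_hole (a point): Centre of the mouth of the stand's hole, on the top face of a wooden block 70 x 70 x 60 mm, fixed to the bench. The hole is round, 19 mm wide, goes right through and has a 2 mm chamfer. Local z up.
- blank: Bracket blank: flat steel bar, 52 x 160 x 8 mm (local x, y, z), about 0.25 kg, loose with 1 to 5 mm of play in a fixed steel backing block (100 x 200 x 30 mm, lying beneath, with a rim 4 mm high round the blank). Origin at the centre of its underside, 30 mm above the bench. A 15 mm drilled hole goes through it near its +y end.
- mark (a point): The mark to punch, near the blank's -y end: a round drill spot 6 mm wide and 3 mm deep with a 1 mm chamfer, amid four scribed lines. This point is the centre of its mouth, on the blank's top face (38 mm above the bench). Local z up.
- jar: Glass jar with a steel lid, 64 mm wide, 85 mm high. Leave alone. Origin at the centre of its underside.
- spanner: Steel spanner 180 mm long, 8 mm thick, lying on the bench. Leave alone. Origin at the middle of its underside, x along it.
- detergent: Blue detergent bottle, 80 mm wide, 210 mm high. Leave alone. Origin at the centre of its underside.
Not all that is in view belongs to the job. Several things look just like the part that bears stand_hole: the one meant starts farthest from the robot's base.

How it is judged:
By the outcome, as a careful person would: the job done as asked, in the order asked, and still so for the second after the job is handed in, with the robot touching nothing.
It also fails if it takes over 72 s, if anything falls off the work surface, if the arm or the gripper's body presses on something with over 40 N, if the wrist force passes 120 N, or if a joint passes its speed limit or range.

ROBOT

A 6-joint arm with a two-finger parallel gripper is mounted at the origin on the work surface. World frame = base frame: x ahead of the robot, y to its left, z up, the work surface at z = 0. Lengths are in m, angles in rad, forces in N, time in s.
With the tool pointing down it reaches from about 0.3 to 0.875 m from the base axis. Payload 6.4 kg.
Tool frame: the origin (TCP) lies at the very end of the fingers, on their centre line; the grasp point (between the pads) lies 19 mm behind it; z points along the fingers, y is the line along which they close (so a half turn about z gives the same grasp; the last joint's range is limited). The gripper opens to 85 mm and grips with 20 to 120 N. Pads are 22 mm wide; open, the fingers measure 114 mm over their backs; the gripper's body (76 mm by 85 mm) begins 54 mm behind the grasp point. The pads swing forward as they close: fully open they stand 13 mm farther back than shut.
Start: joints at [-1.424, 0.181, 1.607, -0, 1.354, -0.206], TCP at [0.199, -0.54, 0.231] pointing down, gripper open.
Joint ranges: [-2.99, 2.99], [-0.89, 2.07], [0.3, 2.58], [-1.14, 4.28], [0, 2.63], [-3.12, 3.12]. Speed limits (rad/s): [2.57, 2.57, 3.01, 3.14, 3.14, 3.14].

INTERFACE

Orientations are given as a unit quaternion [w, x, y, z].
In Python, from bench import get_obs, optics, workorder gives the robot as it stands.
- The arm moves only by the shell command python3 -m jog 'ROWS'. ROWS is a JSON object with one list for each field, all of the same length, 1 to 10, a row being the entries at one place: x, y, z (the shift in normalised numbers (1 is 0.8 m)), drx, dry, drz (a rotation vector in fractions of the full range, 1 being 180 degrees), finger_gap (the opening from 0.0 (shut) to 1.0 (fully open)); each row is the pose to reach, as a shift and turn from the pose commanded when the command began, along the tool's axes at that moment; what a row does not reach only later rows make up. A row lasts 1/8 s, in which the tool goes at most 0.0625 m and 0.188 rad, less where a joint would pass 70% of its speed; a pose out of reach is approached as far as the arm can. The fingers move at their own pace and stop on an object; the grip force is fixed at half the most. Time passes only in rows, so rows that do not move let the fingers close. It prints the time, the measured TCP pose, the force, the opening and the grip force at its end. Shift and turn numbers lie between -1 and 1, and a call with a number outside is refused. Input that does not fit is refused with a message, and nothing moves.
- get_obs(): the state, without advancing time (a new reading comes with each control period).
- optics.camera(name): name is "scene" or "top"; returns (picture, depth): 420x560x3 uint8, blue, green, red; 420x560 float32, m along the optical axis (not along the pixel's ray), 0 where there is no reading.
- optics.camera_params(name): a dict with "fovy" (degrees; the focal length in pixels is half the picture's height over the tangent of half this angle, whatever the lens; pixels are square), "cx", "cy" (the principal point, pixels), "view" (4x4, takes a point from world to camera coordinates). Camera axes: x right, y up, looking along -z (the intrinsics and any distortion apply to the point x, -y, -z); pixel columns grow to the right and rows downward; lengths in m; the calibration is good to about 2 mm. A picture is of the moment at which its call begins. camera_params takes no time and is no camera call.
- workorder.hand_in(): hands the job in; it is judged then, once.
The state is a dict: "time_s": time; "q": joint angles; "dq": joint speeds; "joint_efforts": joint torques, N m; "eef_pos": TCP position; "eef_rot": TCP orientation; "wrist_force": force on the tool from outside, world axes, zero at the start; "torque": the same for the moment, N m; "opening": opening from 0.0 (shut) to 1.0 (fully open); "grasp_force": force on a finger pad.
Only numpy, scipy, OpenCV 4.12 (cv2) and the standard library are available. Lean on these libraries where they do the work, as an engineer would, in place of code of your own. Each camera call takes 0.05 s, during which the arm holds its last target. There are 200 camera calls.

## Working session

There is one attempt and no reset: what is moved stays moved. The work goes in short steps, Python scripts to look and compute and a shell command to move; the robot and the scene stay as the last step left them, time stands still between calls to the robot, and variables do not carry over. Pictures are saved under pics/ and viewed, at most 10 in all, crops included, and the job is handed in when it is done.

```bash
mkdir -p pics; ls; python3 - <<'E'
from bench import get_obs, optics
import cv2, numpy as np
o=get_obs(); print({k:np.round(v,4).tolist() for k,v in o.items()})
for n in("scene","top"):
    p,d=optics.camera(n); cv2.imwrite(f"pics/{n}0.png",p); np.save(f"pics/{n}0.npy",d)
    c=optics.camera_params(n); print(n,c)
E
```

```text
pics
{'time_s': 0.0, 'q': [-1.4243, 0.1816, 1.608, 0.0, 1.3538, -0.2063], 'dq': [-0.0001, -0.0016, 0.0003, 0.0012, -0.0001, -0.0016], 'joint_efforts': [-0.0001, -44.4864, -35.134, -0.0001, 0.0091, 0.0], 'eef_pos': [0.1986, -0.539, 0.2304], 'eef_rot': [-0.0009, 0.9845, 0.1755, 0.0], 'wrist_force': [0.1483, 0.2909, -0.757], 'torque': [0.0048, -0.0227, 0.0068], 'grasp_force': 0.0, 'opening': 1.0022}
scene {'fovy': 55.9009539418099, 'cx': 280.39363249652695, 'cy': 203.67610019717378, 'view': array([[ 0.8833824 ,  0.46858084,  0.00821823, -0.50402351],
       [-0.36352134,  0.6740429 ,  0.64305397,  0.09097874],
       [ 0.29578333, -0.57105005,  0.76577677, -0.91437141],
       [ 0.        ,  0.        ,  0.        ,  1.        ]])}
top {'fovy': 45.867787169644515, 'cx': 278.93587627971914, 'cy': 206.23366776865106, 'view': array([[ 0.00873366, -0.99995949, -0.00217614,  0.08611064],
       [ 0.99057739,  0.00835423,  0.1366991 , -0.52466671],
       [-0.13667538, -0.00334952,  0.99061023, -1.03398228],
       [ 0.        ,  0.        ,  0.        ,  1.        ]])}
```

View pics/top0.png

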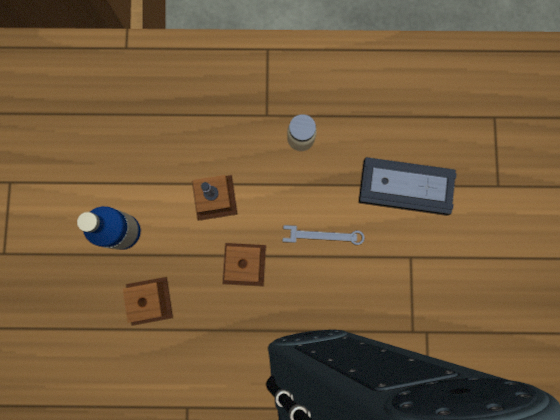

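View pics/scene0.png

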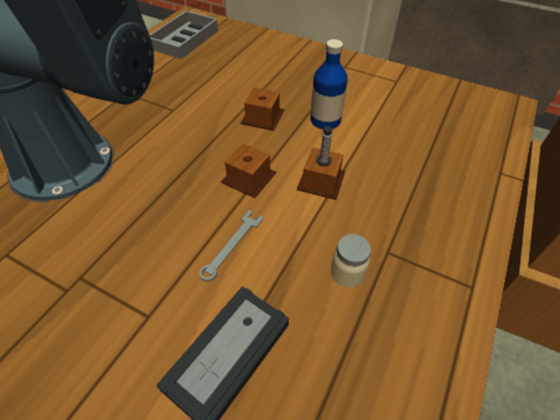

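Look-alike wooden blocks in the top view: (213,195) holding the punch, (243,264) and (142,302), both empty. The base projects to about (320,459), so the farthest is (213,195), which also carries the punch. I'll confirm this in an enlarged crop and measure.

```bash
cat > h.py <<'E'
import numpy as np, cv2
from bench import get_obs, optics
def cam(n):
    c=optics.camera_params(n); f=210/np.tan(np.radians(c["fovy"])/2); return c,f
def ray(n,u,v):
    c,f=cam(n); V=c["view"]; R=V[:3,:3]; o=-R.T@V[:3,3]
    return o, R.T@np.array([(u-c["cx"])/f,-(v-c["cy"])/f,-1.])
def onz(n,u,v,z):
    o,d=ray(n,u,v); return o+d*(z-o[2])/d[2]
def dep(n,u,v,D):  # D along the axis
    o,d=ray(n,u,v); return o+d*D
def pix(n,P):
    c,f=cam(n); q=c["view"][:3,:3]@np.asarray(P)+c["view"][:3,3]
    return c["cx"]-f*q[0]/q[2], c["cy"]+f*q[1]/q[2]
def tri(a,b):
    o1,d1=ray("top",*a);o2,d2=ray("scene",*b)
    s=np.linalg.lstsq(np.c_[d1,-d2],o2-o1,rcond=None)[0]
    p,q=o1+d1*s[0],o2+d2*s[1]; return (p+q)/2,np.linalg.norm(p-q)
E
python3 - <<'E'
from h import *
t=cv2.imread("pics/top0.png"); s=cv2.imread("pics/scene0.png")
def crop(i,x,y,w,h,k): return cv2.resize(i[y:y+h,x:x+w],None,fx=k,fy=k,interpolation=cv2.INTER_CUBIC)
a=np.hstack([crop(t,185,170,60,55,5),crop(t,355,155,100,55,5)])
b=np.hstack([crop(s,295,115,60,65,5),crop(s,160,320,100,65,5)])
cv2.imwrite("pics/mos.png",np.vstack([a,b]))
T=np.load("pics/top0.npy");S=np.load("pics/scene0.npy")
for u,v in[(429,186),(385,181),(302,122),(207,188),(220,206)]: print("top",u,v,dep("top",u,v,T[v,u]).round(4))
for u,v in[(209,370),(248,322),(353,244),(312,160),(327,130)]: print("sc",u,v,dep("scene",u,v,S[v,u]).round(4))
# light-grey blank mask
for n,i,z in(("top",t,.038),("scene",s,.038)):
    hsv=cv2.cvtColor(i,cv2.COLOR_BGR2HSV); m=((hsv[...,1]<60)&(hsv[...,2]>110)).astype('u1')*255
    for c in cv2.findContours(m,cv2.RETR_CCOMP,cv2.CHAIN_APPROX_NONE)[0]:
        if 20<cv2.contourArea(c)<6000:
            (x,y),wh,an=cv2.minAreaRect(c); print(n,round(x,1),round(y,1),np.round(wh,1),round(an,1),cv2.contourArea(c),onz(n,x,y,z).round(4)[:2])
E
```

```text
top 429 186 [ 0.5711 -0.2344  0.0353]
top 385 181 [ 0.5814 -0.1394  0.0349]
top 302 122 [0.6966 0.0434 0.0851]
top 207 188 [0.5429 0.2299 0.1487]
top 220 206 [0.52   0.2147 0.0603]
sc 209 370 [ 0.5713 -0.228   0.0371]
sc 248 322 [ 0.5825 -0.135   0.0312]
sc 353 244 [0.6839 0.0475 0.089 ]
sc 312 160 [0.5252 0.2282 0.0609]
sc 327 130 [0.5493 0.2308 0.1498]
top 296.7 411.6 [ 9.6 17.1] 61.7 49.5 [0.102  0.0508]
top 281.1 397.1 [10.3 16.4] 36.0 43.5 [0.1299 0.0827]
top 323.2 235.9 [81.7 16.9] 4.3 643.0 [ 0.4605 -0.0044]
top 358.5 237.0 [10.  7.] 90.0 54.5 [ 0.4588 -0.0797]
top 86.8 221.3 [18.4 19.1] 45.0 277.5 [0.4877 0.5026]
top 408.5 183.9 [74.8 23.7] 8.0 1652.0 [ 0.5748 -0.1894]
top 385.0 180.5 [7. 8.] 90.0 47.5 [ 0.5819 -0.1387]
top 303.3 127.2 [29.1 25.5] 33.7 530.5 [0.6996 0.0384]
top 446.0 25.0 [26. 10.] 0.0 135.5 [ 0.9412 -0.2841]
top 487.5 15.5 [ 31. 143.] 90.0 2842.0 [ 0.9648 -0.3791]
top 527.0 8.5 [10.6  7.8] 45.0 46.5 [ 0.9825 -0.4697]
top 433.7 5.6 [9.2 3.8] 18.4 24.5 [ 0.9881 -0.2578]
top 394.7 2.4 [9.8 6.6] 18.4 30.0 [ 0.9951 -0.1693]
top 277.0 14.5 [ 29. 222.] 90.0 5384.0 
[... 224 characters left out ...]
0 [ 0.5747 -0.1931]
scene 247.3 320.8 [ 9.9 10.6] 45.0 84.5 [ 0.5822 -0.1361]
scene 353.5 247.5 [27. 31.] 90.0 651.0 [0.6816 0.0768]
scene 230.0 245.4 [16.4 85.9] 38.9 678.5 [ 0.4793 -0.0266]
scene 205.5 273.5 [11.3  8.5] 45.0 69.5 [ 0.4735 -0.0965]
scene 61.3 187.5 [10.  22.3] 73.6 101.5 [ 0.0955 -0.0702]
scene 104.0 150.5 [ 7. 10.] 90.0 54.0 [0.0917 0.0556]
scene 540.2 133.7 [14.7 11.6] 11.3 127.0 [0.9553 0.5904]
scene 334.4 43.4 [15.   8.2] 14.0 84.5 [0.36   0.7475]
scene 178.5 36.4 [17.4 44. ] 62.0 304.5 [-0.0806  0.5537]
scene 178.1 38.7 [15.8  7.6] 18.4 90.5 [-0.0728  0.5415]
scene 150.1 18.4 [14.2 15.3] 59.0 108.0 [-0.2351  0.605 ]
scene 537.0 5.8 [45.1  2.7] 11.3 58.0 [0.8808 1.3309]
```

View pics/mos.png

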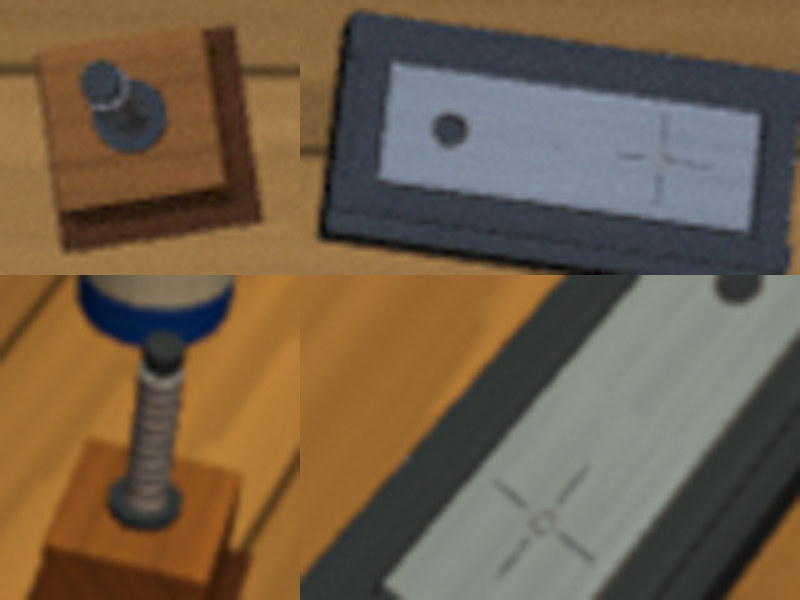

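The crops show the punch standing in block (213,195), the farthest stand, with its collar at about (210.6,192.6) and cap at (205.2,186) in the top view. The mark is the lines' crossing at (427.1,186.6) top and (207.8,369) scene. The large drilled hole is at (385,180.5) top.

```bash
python3 - <<'E'
from h import *
from scipy.spatial.transform import Rotation as R
for name,a,b,z in(("mark",(427.1,186.6),(207.8,369.),.038),("hole",(385,180.5),(247.3,320.8),.038),("cap",(205.2,186),(327.2,130.),.148),("collar",(210.6,192.6),(323.6,160.2),.066)):
    print(name,onz("top",*a,z).round(4),onz("scene",*b,z).round(4),[np.round(x,4) for x in tri(a,b)])
q=get_obs()["eef_rot"]; M=R.from_quat(np.roll(q,-1)).as_matrix(); print(M.round(3))
P=np.array([.535,.226,.096]); 
print("tool shift to (.536,.225,.115):",(M.T@(np.array([.536,.225,.115])-get_obs()["eef_pos"])).round(4))
# stand top corners from the top image: 
E
```

```text
mark [ 0.5692 -0.2294  0.038 ] [ 0.5692 -0.2279  0.038 ] [array([ 0.5693, -0.2286,  0.0396]), np.float64(0.0011)]
hole [ 0.5819 -0.1387  0.038 ] [ 0.5823 -0.1361  0.038 ] [array([ 0.5822, -0.1376,  0.0404]), np.float64(0.002)]
cap [0.5469 0.2336 0.148 ] [0.5489 0.233  0.148 ] [array([0.5478, 0.2342, 0.1465]), np.float64(0.0014)]
collar [0.5475 0.2345 0.066 ] [0.5489 0.2342 0.066 ] [array([0.5482, 0.235 , 0.0649]), np.float64(0.001)]
[[ 0.938  0.345 -0.   ]
 [ 0.345 -0.938  0.002]
 [ 0.    -0.002 -1.   ]]
tool shift to (.536,.225,.115): [ 0.5806 -0.6003  0.1166]
```

The manual's scale: shifts go in shares of 0.8 m and turns go in shares of 180 degrees. Converting my numbers, -0.604 m / 0.8 = -0.755, 0.594 m / 0.8 = 0.7425, -2.2 rad / 3.1416 = -0.7003.

```bash
cat > go.py <<'E'
import sys
from h import *
from scipy.spatial.transform import Rotation as R
# usage: go.py x y z [heading_deg]: remaining tool-axis shift and turn to put the tool there pointing down
t=np.array([float(a) for a in sys.argv[1:4]]); o=get_obs()
C=R.from_quat(np.roll(o["eef_rot"],-1)); M=C.as_matrix()
hd=np.radians(float(sys.argv[4])) if len(sys.argv)>4 else np.arctan2(M[1,1],M[0,1])
y=np.array([np.cos(hd),np.sin(hd),0]); z=np.array([0,0,-1.]); T=np.c_[np.cross(y,z),y,z]
print("shift",(M.T@(t-o["eef_pos"])).round(4),"turn",(C.inv()*R.from_matrix(T)).as_rotvec().round(4),"pos",np.round(o["eef_pos"],4),"hd",np.degrees(np.arctan2(M[1,1],M[0,1])).round(2),"tilt",M[:2,2].round(4),"q6",round(o["q"][5],2),"F",np.round(o["wrist_force"],2),"op",round(float(o["opening"]),3),"t",o["time_s"])
E
python3 -m jog '{"x": [0.7425, 0.7425, 0.7425, 0.7425, 0.7425, 0.7425, 0.7425, 0.7425, 0.7425, 0.7425], "y": [-0.755, -0.755, -0.755, -0.755, -0.755, -0.755, -0.755, -0.755, -0.755, -0.755], "z": [0, 0, 0, 0, 0, 0, 0, 0, 0, 0], "drx": [0, 0, 0, 0, 0, 0, 0, 0, 0, 0], "dry": [0, 0, 0, 0, 0, 0, 0, 0, 0, 0], "drz": [-0.7003, -0.7003, -0.7003, -0.7003, -0.7003, -0.7003, -0.7003, -0.7003, -0.7003, -0.7003], "finger_gap": [1, 1, 1, 1, 1, 1, 1, 1, 1, 1]}'
python3 go.py .548 .234 .2 56.3
```

```text
time_s: 1.35
eef_pos: [0.4564, 0.0321, 0.2313]
eef_rot: [0.0, 0.438, 0.899, -0.0]
wrist_force: [1.4, -1.4, 1.1]
opening: 1.004
grasp_force: 0.0
shift [0.1027 0.1965 0.0313] turn [ 1.000e-04  5.000e-04 -3.193e-01] pos [0.4564 0.0321 0.2313] hd 38.01 tilt [ 0.0005 -0.0003] q6 -0.85 F [ 1.36 -1.37  1.13] op 1.004 t 1.35
```

Converted, 0.1965 m / 0.8 = 0.2456, 0.103 m / 0.8 = 0.1288, -0.319 rad / 3.1416 = -0.1015.

```bash
python3 -m jog '{"x": [0.1288, 0.1288, 0.1288, 0.1288, 0.1288, 0.1288], "y": [0.2456, 0.2456, 0.2456, 0.2456, 0.2456, 0.2456], "z": [0.0388, 0.0388, 0.0388, 0.0388, 0.0388, 0.0388], "drx": [0, 0, 0, 0, 0, 0], "dry": [0, 0, 0, 0, 0, 0], "drz": [-0.1015, -0.1015, -0.1015, -0.1015, -0.1015, -0.1015], "finger_gap": [1, 1, 1, 1, 1, 1]}'
python3 go.py .548 .234 .085 56.3
```

```text
time_s: 2.1
eef_pos: [0.5481, 0.2311, 0.1998]
eef_rot: [-0.001, 0.293, 0.956, -0.0]
wrist_force: [-0.2, -0.0, 0.2]
opening: 0.998
grasp_force: 0.0
shift [0.0016 0.0025 0.1148] turn [-0.0013 -0.0007 -0.0064] pos [0.5481 0.2311 0.1998] hd 55.93 tilt [-0.0013 -0.0006] q6 -0.78 F [-0.16 -0.04  0.16] op 0.998 t 2.1
```

Converted, 0.114 m / 0.8 = 0.1425, 0.08 m / 0.8 = 0.1.

```bash
python3 -m jog '{"x": [0, 0, 0, 0, 0, 0], "y": [0, 0, 0, 0, 0, 0], "z": [0.05, 0.1, 0.1425, 0.1425, 0.1425, 0.1425], "drx": [0, 0, 0, 0, 0, 0], "dry": [0, 0, 0, 0, 0, 0], "drz": [0, 0, 0, 0, 0, 0], "finger_gap": [1, 1, 1, 1, 1, 1]}'
python3 go.py .548 .234 .085 56.3
python3 - <<'E'
from h import *
t=optics.camera("top")[0]; s=optics.camera("scene")[0]
def crop(i,x,y,w,h,k): return cv2.resize(i[y:y+h,x:x+w],None,fx=k,fy=k,interpolation=cv2.INTER_CUBIC)
cv2.imwrite("pics/pre.png",np.hstack([crop(t,150,140,130,150,3),crop(s,270,70,130,150,3)]))
E
```

```text
time_s: 2.85
eef_pos: [0.5502, 0.2316, 0.0886]
eef_rot: [0.002, 0.293, 0.956, 0.001]
wrist_force: [0.1, -0.8, 1.0]
opening: 1.004
grasp_force: 0.0
shift [0.0032 0.0008 0.0036] turn [ 0.0026  0.0027 -0.007 ] pos [0.5502 0.2316 0.0886] hd 55.9 tilt [0.0037 0.0007] q6 -0.78 F [ 0.11 -0.76  0.96] op 1.004 t 2.85
```

View pics/pre.png

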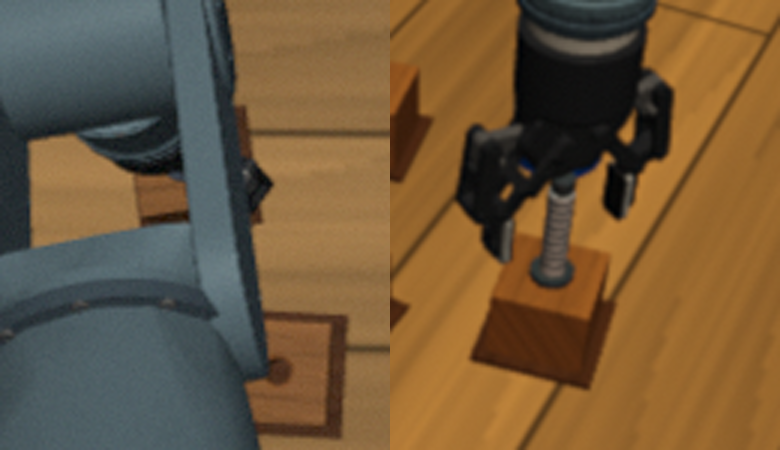

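The scene crop shows the punch at about (555,220) standing between the open fingers (pads at 500,240 and 620,190), so I'll centre and close.

Converted, 0.003 m / 0.8 = 0.0038, 0.002 m / 0.8 = 0.0025.

```bash
python3 -m jog '{"x": [0.0025, 0.0025, 0.0025, 0.0025, 0.0025, 0.0025, 0.0025, 0.0025], "y": [0, 0, 0, 0, 0, 0, 0, 0], "z": [0.0038, 0.0038, 0.0038, 0.0038, 0.0038, 0.0038, 0.0038, 0.0038], "drx": [0, 0, 0, 0, 0, 0, 0, 0], "dry": [0, 0, 0, 0, 0, 0, 0, 0], "drz": [0, 0, 0, 0, 0, 0, 0, 0], "finger_gap": [1, 0.5, 0, 0, 0, 0, 0, 0]}'
python3 go.py .548 .234 .085 56.3; python3 -m jog '{"x": [0, 0], "y": [0, 0], "z": [0, 0], "drx": [0, 0], "dry": [0, 0], "drz": [0, 0], "finger_gap": [0, 0]}'; python3 go.py .548 .234 .085 56.3
```

```text
time_s: 3.95
eef_pos: [0.5471, 0.2327, 0.0834]
eef_rot: [0.0, 0.293, 0.956, 0.0]
wrist_force: [-1.8, -0.8, 1.3]
opening: 0.195
grasp_force: 58.9
shift [-0.      0.0016 -0.0016] turn [ 0.0002  0.0001 -0.0066] pos [0.5471 0.2327 0.0834] hd 55.92 tilt [0.0002 0.0001] q6 -0.77 F [-1.77 -0.81  1.33] op 0.195 t 3.95
time_s: 4.2
eef_pos: [0.5471, 0.2327, 0.0834]
eef_rot: [0.0, 0.293, 0.956, 0.0]
wrist_force: [0.6, 0.9, 1.8]
opening: 0.197
grasp_force: 58.8
shift [-0.      0.0016 -0.0016] turn [ 0.0001  0.0001 -0.0067] pos [0.5471 0.2327 0.0834] hd 55.92 tilt [0.0001 0.0001] q6 -0.77 F [0.58 0.86 1.78] op 0.197 t 4.2
```

Converted, -0.117 m / 0.8 = -0.1463, -0.09 m / 0.8 = -0.1125.

```bash
python3 -m jog '{"x": [0, 0, 0, 0, 0, 0], "y": [0, 0, 0, 0, 0, 0], "z": [-0.0375, -0.075, -0.1125, -0.1463, -0.1463, -0.1463], "drx": [0, 0, 0, 0, 0, 0], "dry": [0, 0, 0, 0, 0, 0], "drz": [0, 0, 0, 0, 0, 0], "finger_gap": [0, 0, 0, 0, 0, 0]}'
python3 go.py .5692 -.2287 .18
```

```text
time_s: 4.95
eef_pos: [0.546, 0.2324, 0.1985]
eef_rot: [-0.001, 0.293, 0.956, -0.001]
wrist_force: [0.2, 0.2, -3.8]
opening: 0.195
grasp_force: 60.1
shift [-0.2777 -0.3689  0.0187] turn [-0.002  -0.0018 -0.    ] pos [0.546  0.2324 0.1985] hd 55.92 tilt [-0.0026 -0.0006] q6 -0.77 F [ 0.2   0.19 -3.77] op 0.195 t 4.95
```

Converted, -0.369 m / 0.8 = -0.4613, -0.277 m / 0.8 = -0.3463.

```bash
python3 -m jog '{"x": [-0.3463, -0.3463, -0.3463, -0.3463, -0.3463, -0.3463, -0.3463, -0.3463, -0.3463, -0.3463], "y": [-0.4613, -0.4613, -0.4613, -0.4613, -0.4613, -0.4613, -0.4613, -0.4613, -0.4613, -0.4613], "z": [0.0225, 0.0225, 0.0225, 0.0225, 0.0225, 0.0225, 0.0225, 0.0225, 0.0225, 0.0225], "drx": [0, 0, 0, 0, 0, 0, 0, 0, 0, 0], "dry": [0, 0, 0, 0, 0, 0, 0, 0, 0, 0], "drz": [0, 0, 0, 0, 0, 0, 0, 0, 0, 0], "finger_gap": [0, 0, 0, 0, 0, 0, 0, 0, 0, 0]}'
python3 -m jog '{"x": [0, 0, 0, 0], "y": [0, 0, 0, 0], "z": [0.05, 0.0563, 0.0563, 0.0563], "drx": [0, 0, 0, 0], "dry": [0, 0, 0, 0], "drz": [0, 0, 0, 0], "finger_gap": [0, 0, 0, 0]}'
python3 go.py .5692 -.2287 .135
python3 - <<'E'
from h import *
t=optics.camera("top")[0]; s=optics.camera("scene")[0]
cv2.imwrite("pics/s1.png",s)
def crop(i,x,y,w,h,k): return cv2.resize(i[y:y+h,x:x+w],None,fx=k,fy=k,interpolation=cv2.INTER_CUBIC)
cv2.imwrite("pics/m1.png",np.hstack([crop(t,380,140,100,110,4),crop(s,160,290,100,110,4)]))
E
```

```text
time_s: 6.2
eef_pos: [0.5691, -0.2265, 0.1811]
eef_rot: [-0.001, 0.293, 0.956, 0.001]
wrist_force: [0.0, 0.1, -2.6]
opening: 0.198
grasp_force: 60.2
time_s: 6.7
eef_pos: [0.5707, -0.2281, 0.139]
eef_rot: [0.001, 0.293, 0.956, -0.0]
wrist_force: [0.5, 0.6, -2.8]
opening: 0.193
grasp_force: 60.2
shift [ 0.0009 -0.0013  0.004 ] turn [ 0.0001  0.0025 -0.    ] pos [ 0.5707 -0.2281  0.139 ] hd 55.97 tilt [ 0.0021 -0.0013] q6 -1.55 F [ 0.47  0.6  -2.84] op 0.193 t 6.7
```

View pics/m1.png

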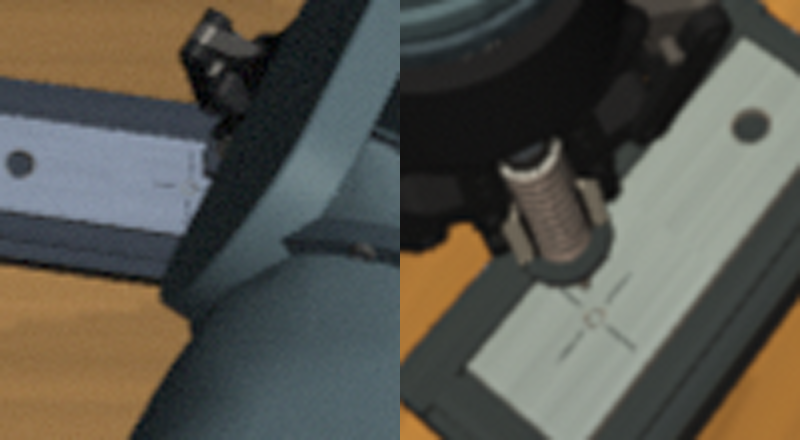

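The scene crop shows the punch tip at about (206.4,361.1), just below the collar, with the mark at (208.6,369.1). I'll use the tip pixel to estimate the point's length, then touch the surface about 10 mm beside the mark to get it exactly.

```bash
python3 - <<'E'
from h import *
for L in range(38,56,2): print(L,np.round(pix("scene",[.5707,-.2281,.139-.0234-L/1e3]),1))
print("mark re-measured",onz("scene",208.6,369.1,.038).round(4),onz("scene",207.8,369,.038).round(4))
E
python3 go.py .561 -.2225 .12
```

```text
38 [204.8 360.5]
40 [205. 361.]
42 [205.2 361.5]
44 [205.4 362. ]
46 [205.6 362.5]
48 [205.8 362.9]
50 [206.  363.4]
52 [206.2 363.9]
54 [206.4 364.3]
mark re-measured [ 0.5704 -0.2274  0.038 ] [ 0.5692 -0.2279  0.038 ]
shift [ 0.0112 -0.0004  0.0188] turn [ 0.      0.0024 -0.    ] pos [ 0.5705 -0.2284  0.1388] hd 55.94 tilt [ 0.002  -0.0013] q6 -1.55 F [-0.21 -1.36 -2.38] op 0.193 t 6.8
```

Converted, 0.014 m / 0.8 = 0.0175, 0.0112 m / 0.8 = 0.014.

```bash
python3 -m jog '{"x": [0.014, 0.014, 0.014, 0.014, 0.014, 0.014], "y": [0, 0, 0, 0, 0, 0], "z": [0.01, 0.0175, 0.0175, 0.0175, 0.0175, 0.0175], "drx": [0, 0, 0, 0, 0, 0], "dry": [0, 0, 0, 0, 0, 0], "drz": [0, 0, 0, 0, 0, 0], "finger_gap": [0, 0, 0, 0, 0, 0]}'
python3 go.py .561 -.2225 .12
python3 -m jog '{"x": [0, 0, 0], "y": [0, 0, 0], "z": [0.0013, 0.0013, 0.0013], "drx": [0, 0, 0], "dry": [0, 0, 0], "drz": [0, 0, 0], "finger_gap": [0, 0, 0]}'
python3 go.py .561 -.2225 .12
```

```text
time_s: 7.55
eef_pos: [0.5606, -0.222, 0.1235]
eef_rot: [0.0, 0.293, 0.956, -0.0]
wrist_force: [1.9, 0.0, -2.0]
opening: 0.191
grasp_force: 60.2
shift [-0.0006 -0.0002  0.0035] turn [ 0.      0.0003 -0.    ] pos [ 0.5606 -0.222   0.1235] hd 55.92 tilt [ 0.0003 -0.0002] q6 -1.55 F [ 1.89  0.04 -2.03] op 0.191 t 7.55
time_s: 7.92
eef_pos: [0.5604, -0.2219, 0.1223]
eef_rot: [-0.0, 0.293, 0.956, 0.0]
wrist_force: [-0.0, -1.0, -2.8]
opening: 0.189
grasp_force: 60.3
shift [-0.0009 -0.0002  0.0023] turn [ 0. -0.  0.] pos [ 0.5604 -0.2219  0.1223] hd 55.92 tilt [-0.  0.] q6 -1.55 F [-0.   -0.97 -2.78] op 0.189 t 7.925
```

Converted, 0.006 m / 0.8 = 0.0075.

```bash
python3 -m jog '{"x": [0, 0, 0, 0], "y": [0, 0, 0, 0], "z": [0.0075, 0.0075, 0.0075, 0.0075], "drx": [0, 0, 0, 0], "dry": [0, 0, 0, 0], "drz": [0, 0, 0, 0], "finger_gap": [0, 0, 0, 0]}' | grep -E 'pos|wrist'
python3 -m jog '{"x": [0, 0, 0, 0], "y": [0, 0, 0, 0], "z": [0.0013, 0.0025, 0.0025, 0.0025], "drx": [0, 0, 0, 0], "dry": [0, 0, 0, 0], "drz": [0, 0, 0, 0], "finger_gap": [0, 0, 0, 0]}'| grep -E 'pos|wrist'
```

```text
eef_pos: [0.5605, -0.2219, 0.1164]
wrist_force: [-1.0, 0.1, -2.0]
eef_pos: [0.5604, -0.2219, 0.1143]
wrist_force: [-0.3, 1.1, -2.8]
```

Converted, 0.002 m / 0.8 = 0.0025, 0.001 m / 0.8 = 0.0013.

```bash
python3 -m jog '{"x": [0, 0, 0, 0], "y": [0, 0, 0, 0], "z": [0.0013, 0.0025, 0.0025, 0.0025], "drx": [0, 0, 0, 0], "dry": [0, 0, 0, 0], "drz": [0, 0, 0, 0], "finger_gap": [0, 0, 0, 0]}'| grep -E 'pos|wrist'
```

```text
eef_pos: [0.5604, -0.2219, 0.1123]
wrist_force: [-1.8, -0.7, -2.7]
```

Converted, 0.002 m / 0.8 = 0.0025, 0.001 m / 0.8 = 0.0013.

```bash
python3 -m jog '{"x": [0, 0, 0, 0], "y": [0, 0, 0, 0], "z": [0.0013, 0.0025, 0.0025, 0.0025], "drx": [0, 0, 0, 0], "dry": [0, 0, 0, 0], "drz": [0, 0, 0, 0], "finger_gap": [0, 0, 0, 0]}'| grep -E 'pos|wrist'
```

```text
eef_pos: [0.5604, -0.2219, 0.1103]
wrist_force: [-0.2, -0.3, -2.6]
```

Converted, 0.001 m / 0.8 = 0.0013.

```bash
python3 -m jog '{"x": [0, 0, 0], "y": [0, 0, 0], "z": [0.0013, 0.0013, 0.0013], "drx": [0, 0, 0], "dry": [0, 0, 0], "drz": [0, 0, 0], "finger_gap": [0, 0, 0]}'| grep -E 'pos|wrist'
```

```text
eef_pos: [0.5604, -0.2219, 0.1093]
wrist_force: [0.2, 0.2, -3.3]
```

Converted, 0.001 m / 0.8 = 0.0013.

```bash
python3 -m jog '{"x": [0, 0, 0], "y": [0, 0, 0], "z": [0.0013, 0.0013, 0.0013], "drx": [0, 0, 0], "dry": [0, 0, 0], "drz": [0, 0, 0], "finger_gap": [0, 0, 0]}'| grep -E 'pos|wrist'
```

```text
eef_pos: [0.5604, -0.2219, 0.1083]
wrist_force: [-0.5, -0.0, -2.4]
```

Converted, 0.001 m / 0.8 = 0.0013.

```bash
python3 -m jog '{"x": [0, 0, 0], "y": [0, 0, 0], "z": [0.0013, 0.0013, 0.0013], "drx": [0, 0, 0], "dry": [0, 0, 0], "drz": [0, 0, 0], "finger_gap": [0, 0, 0]}'| grep -E 'pos|wrist'
```

```text
eef_pos: [0.5604, -0.2219, 0.1073]
wrist_force: [-0.9, -0.9, -2.9]
```

Converted, 0.001 m / 0.8 = 0.0013.

```bash
python3 -m jog '{"x": [0, 0, 0], "y": [0, 0, 0], "z": [0.0013, 0.0013, 0.0013], "drx": [0, 0, 0], "dry": [0, 0, 0], "drz": [0, 0, 0], "finger_gap": [0, 0, 0]}'| grep -E 'pos|wrist'
```

```text
eef_pos: [0.5604, -0.2219, 0.1063]
wrist_force: [0.5, -0.4, -2.5]
```

Converted, 0.001 m / 0.8 = 0.0013.

```bash
python3 -m jog '{"x": [0, 0, 0], "y": [0, 0, 0], "z": [0.0013, 0.0013, 0.0013], "drx": [0, 0, 0], "dry": [0, 0, 0], "drz": [0, 0, 0], "finger_gap": [0, 0, 0]}'| grep -E 'pos|wrist'
```

```text
eef_pos: [0.5605, -0.2219, 0.1054]
wrist_force: [-0.2, 0.7, -1.0]
```

Converted, 0.001 m / 0.8 = 0.0013.

```bash
python3 -m jog '{"x": [0, 0, 0], "y": [0, 0, 0], "z": [0.0013, 0.0013, 0.0013], "drx": [0, 0, 0], "dry": [0, 0, 0], "drz": [0, 0, 0], "finger_gap": [0, 0, 0]}'| grep -E 'pos|wrist'
```

```text
eef_pos: [0.5606, -0.222, 0.1047]
wrist_force: [0.5, 0.3, 2.5]
```

Converted, 0.001 m / 0.8 = 0.0013.

```bash
python3 -m jog '{"x": [0, 0, 0], "y": [0, 0, 0], "z": [0.0013, 0.0013, 0.0013], "drx": [0, 0, 0], "dry": [0, 0, 0], "drz": [0, 0, 0], "finger_gap": [0, 0, 0]}'| grep -E 'pos|wrist'
```

```text
eef_pos: [0.5606, -0.222, 0.1036]
wrist_force: [0.2, 1.7, 4.7]
```

Contact came at TCP z ≈ 0.1055, so the point is about 44 mm below the collar. Before moving, I'll look at the tip and mark in the same plane.

Converted, -0.01 m / 0.8 = -0.0125, -0.008 m / 0.8 = -0.01.

```bash
python3 - <<'E'
from h import *
s=np.mean([optics.camera("scene")[0].astype(float) for _ in range(4)],0).astype('u1')
cv2.imwrite("pics/s2.png",s)
def crop(i,x,y,w,h,k): return cv2.resize(i[y:y+h,x:x+w],None,fx=k,fy=k,interpolation=cv2.INTER_CUBIC)
cv2.imwrite("pics/m2.png",crop(s,175,330,60,60,10))
print(pix("scene",[.5606,-.222,.038]),pix("scene",[.5606,-.222,.082]))
E
python3 -m jog '{"x": [0, 0, 0, 0], "y": [0, 0, 0, 0], "z": [-0.0038, -0.01, -0.0125, -0.0125], "drx": [0, 0, 0, 0], "dry": [0, 0, 0, 0], "drz": [0, 0, 0, 0], "finger_gap": [0, 0, 0, 0]}'| grep -E 'pos|wrist'
```

```text
(np.float64(205.26116870204896), np.float64(362.6146054485257)) (np.float64(200.98842809541844), np.float64(352.16184438896374))
eef_pos: [0.5602, -0.2218, 0.1131]
wrist_force: [0.7, 0.5, -2.7]
```

View pics/m2.png

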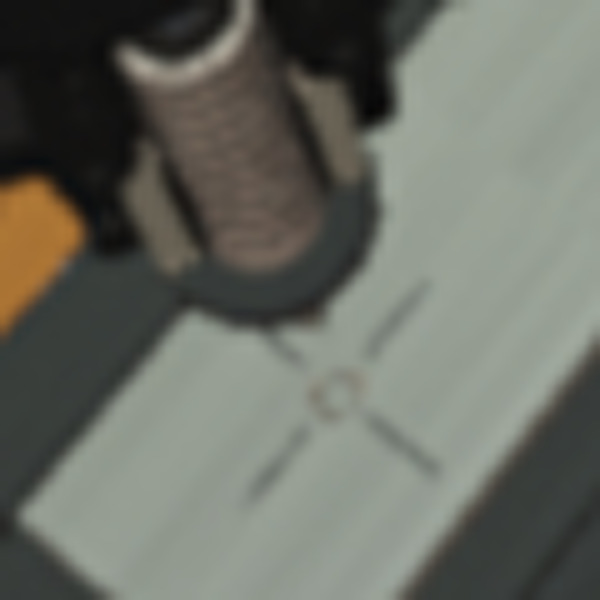

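The crop shows the mark at (208.2,369.0). The tip just peeks out under the collar at about (206.1,361.6). The collar hides it too much, so I'll step away from the camera for a more oblique view and calibrate the tip against the arm.

```bash
python3 go.py .46 -.15 .118
```

```text
shift [ 0.1232  0.0033 -0.0049] turn [-0.0001 -0.0005 -0.    ] pos [ 0.5602 -0.2218  0.1131] hd 55.92 tilt [-0.0004  0.0002] q6 -1.55 F [ 0.73  0.55 -2.71] op 0.195 t 13.25
```

Converted, 0.123 m / 0.8 = 0.1538, 0.1 m / 0.8 = 0.125.

```bash
python3 -m jog '{"x": [0.0625, 0.125, 0.1538, 0.1538, 0.1538, 0.1538, 0.1538], "y": [0, 0, 0.0038, 0.0038, 0.0038, 0.0038, 0.0038], "z": [-0.0063, -0.0063, -0.0063, -0.0063, -0.0063, -0.0063, -0.0063], "drx": [0, 0, 0, 0, 0, 0, 0], "dry": [0, 0, 0, 0, 0, 0, 0], "drz": [0, 0, 0, 0, 0, 0, 0], "finger_gap": [0, 0, 0, 0, 0, 0, 0]}'| grep -E 'pos|wrist'
python3 - <<'E'
from h import *
s=np.mean([optics.camera("scene")[0].astype(float) for _ in range(4)],0).astype('u1')
o=get_obs(); p=np.array(o["eef_pos"]); print(p)
cv2.imwrite("pics/s3.png",s)
a=[pix("scene",p-[0,0,z]) for z in(.0234,.0675)]; print(a)
u,v=map(int,a[1]); print("crop origin",u-30,v-45)
cv2.imwrite("pics/m3.png",cv2.resize(s[v-45:v+15,u-30:u+30],None,fx=10,fy=10,interpolation=cv2.INTER_CUBIC))
E
```

```text
eef_pos: [0.4606, -0.151, 0.1182]
wrist_force: [0.9, -0.7, -3.0]
[ 0.46024923 -0.15058524  0.11816452]
[(np.float64(173.58663119935306), np.float64(278.33427166335315)), (np.float64(178.88699838322668), np.float64(291.65203186582613))]
crop origin 148 246
```

View pics/m3.png

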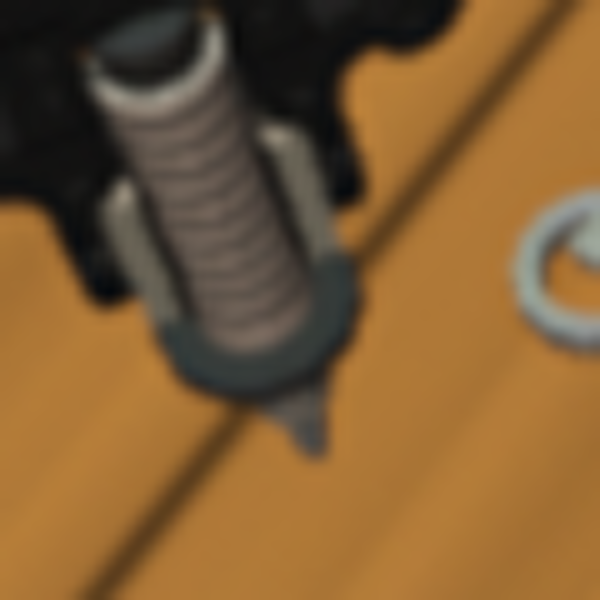

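The crop shows the tip clear at about (179.2,290.5), against an arm prediction of (178.9,291.3).

```bash
python3 - <<'E'
from h import *
p=get_obs()["eef_pos"]; z=p[2]-.0675+.0018
pr=pix("scene",[p[0],p[1],z])
for ob in((179.15,290.35),(179.15,290.85)):
    b=(onz("scene",*ob,z)-np.array(p))[:2]; m=onz("scene",208.2,369,.038)[:2]
    print("pred",np.round(pr,2),"bias",b.round(4),"mark scene",m.round(4),"mark in arm",(m-b).round(4))
s=cv2.imread("pics/s3.png"); g=cv2.cvtColor(s,cv2.COLOR_BGR2GRAY)[357:381,196:220].astype(float)
bl=np.abs(g-cv2.medianBlur(g.astype('u1'),15)); bl[bl<12]=0
yy,xx=np.mgrid[357:381,196:220]; print("ring+lines centroid",(xx*bl).sum()/bl.sum(),(yy*bl).sum()/bl.sum())
n=(np.hypot(xx-208.2,yy-369)<3.5)*bl; print("ring centroid",(xx*n).sum()/n.sum(),(yy*n).sum()/n.sum())
E
python3 go.py .5705 -.2277 .118
```

```text
pred [178.68 291.14] bias [-0.0002  0.0015] mark scene [ 0.5698 -0.2276] mark in arm [ 0.57   -0.2291]
pred [178.68 291.14] bias [0.0004 0.0008] mark scene [ 0.5698 -0.2276] mark in arm [ 0.5694 -0.2284]
ring+lines centroid 207.73369199731002 368.31069266980495
ring centroid 207.61827956989248 368.9731182795699
shift [-1.345e-01 -2.100e-03  1.000e-04] turn [-0.     -0.0002 -0.    ] pos [ 0.4602 -0.1506  0.1182] hd 55.92 tilt [-0.0002  0.0001] q6 -1.54 F [ 1.09  1.14 -2.29] op 0.192 t 14.325
```

Converted, -0.134 m / 0.8 = -0.1675, -0.0036 m / 0.8 = -0.0045.

```bash
python3 -m jog '{"x": [-0.0625, -0.125, -0.1675, -0.1675, -0.1675, -0.1675, -0.1675, -0.1675, -0.1675, -0.1675], "y": [0, 0, -0.0045, -0.0045, -0.0045, -0.0045, -0.0045, -0.0045, -0.0045, -0.0045], "z": [0, 0, 0, 0, 0.005, 0.01, 0.0125, 0.0125, 0.0125, 0.0125], "drx": [0, 0, 0, 0, 0, 0, 0, 0, 0, 0], "dry": [0, 0, 0, 0, 0, 0, 0, 0, 0, 0], "drz": [0, 0, 0, 0, 0, 0, 0, 0, 0, 0], "finger_gap": [0, 0, 0, 0, 0, 0, 0, 0, 0, 0]}'| grep -E 'pos|wrist'
python3 go.py .5694 -.2288 .105
```

```text
eef_pos: [0.5693, -0.2286, 0.1085]
wrist_force: [0.4, 0.0, -2.1]
shift [-0.0002 -0.0001  0.0035] turn [ 0.      0.0005 -0.    ] pos [ 0.5693 -0.2286  0.1085] hd 55.92 tilt [ 0.0004 -0.0002] q6 -1.55 F [ 0.42  0.05 -2.11] op 0.193 t 15.575
```

Converted, 0.003 m / 0.8 = 0.0038, 0.002 m / 0.8 = 0.0025.

```bash
python3 -m jog '{"x": [0, 0, 0, 0], "y": [0, 0, 0, 0], "z": [0.0025, 0.0038, 0.0038, 0.0038], "drx": [0, 0, 0, 0], "dry": [0, 0, 0, 0], "drz": [0, 0, 0, 0], "finger_gap": [0, 0, 0, 0]}'| grep -E 'pos|wrist'
```

```text
eef_pos: [0.5692, -0.2286, 0.1053]
wrist_force: [-0.2, 0.8, -3.1]
```

Converted, 0.001 m / 0.8 = 0.0013.

```bash
python3 -m jog '{"x": [0, 0, 0], "y": [0, 0, 0], "z": [0.0013, 0.0013, 0.0013], "drx": [0, 0, 0], "dry": [0, 0, 0], "drz": [0, 0, 0], "finger_gap": [0, 0, 0]}'| grep -E 'pos|wrist'
```

```text
eef_pos: [0.5692, -0.2285, 0.1043]
wrist_force: [0.3, -0.1, -2.4]
```

At 1.2 mm below the surface contact height there is still no force, so the point has entered the mark. Continuing to its bottom.

Converted, 0.001 m / 0.8 = 0.0013.

```bash
python3 -m jog '{"x": [0, 0, 0], "y": [0, 0, 0], "z": [0.0013, 0.0013, 0.0013], "drx": [0, 0, 0], "dry": [0, 0, 0], "drz": [0, 0, 0], "finger_gap": [0, 0, 0]}'| grep -E 'pos|wrist'
```

```text
eef_pos: [0.5692, -0.2285, 0.1033]
wrist_force: [-0.0, 1.0, -3.1]
```

Converted, 0.001 m / 0.8 = 0.0013.

```bash
python3 -m jog '{"x": [0, 0, 0], "y": [0, 0, 0], "z": [0.0013, 0.0013, 0.0013], "drx": [0, 0, 0], "dry": [0, 0, 0], "drz": [0, 0, 0], "finger_gap": [0, 0, 0]}'| grep -E 'pos|wrist'
```

```text
eef_pos: [0.5693, -0.2286, 0.1024]
wrist_force: [0.3, -0.2, -1.9]
```

Converted, 0.001 m / 0.8 = 0.0013.

```bash
python3 -m jog '{"x": [0, 0, 0], "y": [0, 0, 0], "z": [0.0013, 0.0013, 0.0013], "drx": [0, 0, 0], "dry": [0, 0, 0], "drz": [0, 0, 0], "finger_gap": [0, 0, 0]}'| grep -E 'pos|wrist'
```

```text
eef_pos: [0.5694, -0.2287, 0.1017]
wrist_force: [-0.3, -0.2, 2.3]
```

Converted, 0.001 m / 0.8 = 0.0013.

```bash
python3 -m jog '{"x": [0, 0, 0], "y": [0, 0, 0], "z": [0.0013, 0.0013, 0.0013], "drx": [0, 0, 0], "dry": [0, 0, 0], "drz": [0, 0, 0], "finger_gap": [0, 0, 0]}'| grep -E 'pos|wrist'
```

```text
eef_pos: [0.5694, -0.2287, 0.1007]
wrist_force: [-0.2, 0.0, 4.9]
```

Converted, 0.001 m / 0.8 = 0.0013.

```bash
python3 -m jog '{"x": [0, 0, 0], "y": [0, 0, 0], "z": [0.0013, 0.0013, 0.0013], "drx": [0, 0, 0], "dry": [0, 0, 0], "drz": [0, 0, 0], "finger_gap": [0, 0, 0]}'| grep -E 'pos|wrist'
```

```text
eef_pos: [0.5695, -0.2288, 0.0999]
wrist_force: [-0.4, 1.2, 6.7]
```

Converted, 0.0005 m / 0.8 = 0.0006.

```bash
python3 -m jog '{"x": [0, 0, 0], "y": [0, 0, 0], "z": [0.0006, 0.0006, 0.0006], "drx": [0, 0, 0], "dry": [0, 0, 0], "drz": [0, 0, 0], "finger_gap": [0, 0, 0]}'| grep -E 'pos|wrist'
```

```text
eef_pos: [0.5696, -0.2288, 0.0995]
wrist_force: [-0.4, -0.8, 7.3]
```

Converted, 0.0005 m / 0.8 = 0.0006.

```bash
python3 -m jog '{"x": [0, 0, 0], "y": [0, 0, 0], "z": [0.0006, 0.0006, 0.0006], "drx": [0, 0, 0], "dry": [0, 0, 0], "drz": [0, 0, 0], "finger_gap": [0, 0, 0]}'| grep -E 'pos|wrist'
```

```text
eef_pos: [0.5696, -0.2288, 0.0992]
wrist_force: [-1.3, -0.2, 8.6]
```

Converted, 0.0005 m / 0.8 = 0.0006.

```bash
python3 -m jog '{"x": [0, 0, 0], "y": [0, 0, 0], "z": [0.0006, 0.0006, 0.0006], "drx": [0, 0, 0], "dry": [0, 0, 0], "drz": [0, 0, 0], "finger_gap": [0, 0, 0]}'| grep -E 'pos|wrist'
```

```text
eef_pos: [0.5697, -0.2289, 0.0989]
wrist_force: [-2.2, 1.1, 9.7]
```

Converted, 0.0004 m / 0.8 = 0.0005.

```bash
python3 -m jog '{"x": [0, 0, 0], "y": [0, 0, 0], "z": [0.0005, 0.0005, 0.0005], "drx": [0, 0, 0], "dry": [0, 0, 0], "drz": [0, 0, 0], "finger_gap": [0, 0, 0]}'| grep -E 'pos|wrist'
```

```text
eef_pos: [0.5698, -0.2289, 0.0986]
wrist_force: [-1.0, 0.7, 9.4]
```

Converted, 0.0004 m / 0.8 = 0.0005.

```bash
python3 -m jog '{"x": [0, 0, 0], "y": [0, 0, 0], "z": [0.0005, 0.0005, 0.0005], "drx": [0, 0, 0], "dry": [0, 0, 0], "drz": [0, 0, 0], "finger_gap": [0, 0, 0]}'| grep -E 'pos|wrist'
```

```text
eef_pos: [0.5698, -0.2289, 0.0983]
wrist_force: [-1.2, 0.6, 10.3]
```

Converted, 0.0004 m / 0.8 = 0.0005.

```bash
python3 -m jog '{"x": [0, 0, 0], "y": [0, 0, 0], "z": [0.0005, 0.0005, 0.0005], "drx": [0, 0, 0], "dry": [0, 0, 0], "drz": [0, 0, 0], "finger_gap": [0, 0, 0]}'| grep -E 'pos|wrist'
```

```text
eef_pos: [0.5699, -0.229, 0.0981]
wrist_force: [-1.7, 0.8, 12.0]
```

Converted, 0.0004 m / 0.8 = 0.0005.

```bash
python3 -m jog '{"x": [0, 0, 0], "y": [0, 0, 0], "z": [0.0005, 0.0005, 0.0005], "drx": [0, 0, 0], "dry": [0, 0, 0], "drz": [0, 0, 0], "finger_gap": [0, 0, 0]}'| grep -E 'pos|wrist'; python3 go.py .5694 -.2288 .12
```

```text
eef_pos: [0.5699, -0.229, 0.0978]
wrist_force: [-1.7, 0.9, 12.0]
shift [ 0.0005 -0.0001 -0.0222] turn [-0.     0.002  0.   ] pos [ 0.5699 -0.229   0.0978] hd 55.93 tilt [ 0.0016 -0.0011] q6 -1.55 F [-1.66  0.91 11.96] op 0.192 t 20.95
```

Converted, 0.0003 m / 0.8 = 0.0004.

```bash
python3 -m jog '{"x": [0, 0], "y": [0, 0], "z": [0.0004, 0.0004], "drx": [0, 0], "dry": [0, 0], "drz": [0, 0], "finger_gap": [0, 0]}'| grep -E 'pos|wrist'
```

```text
eef_pos: [0.5697, -0.2288, 0.0971]
wrist_force: [-0.4, 1.1, 5.1]
```

Converted, 0.0003 m / 0.8 = 0.0004.

```bash
python3 -m jog '{"x": [0, 0], "y": [0, 0], "z": [0.0004, 0.0004], "drx": [0, 0], "dry": [0, 0], "drz": [0, 0], "finger_gap": [0, 0]}'| grep -E 'pos|wrist'
```

```text
eef_pos: [0.5696, -0.2287, 0.0963]
wrist_force: [-0.0, -0.4, 7.6]
```

The force dropped from 12.0 to 5.1 N, so the spring snapped and the stop wasn't hit. Easing off and lifting straight up.

Converted, -0.104 m / 0.8 = -0.13, -0.1 m / 0.8 = -0.125.

```bash
python3 -m jog '{"x": [0, 0, 0, 0, 0, 0, 0], "y": [0, 0, 0, 0, 0, 0, 0], "z": [-0.0038, -0.01, -0.025, -0.0625, -0.125, -0.13, -0.13], "drx": [0, 0, 0, 0, 0, 0, 0], "dry": [0, 0, 0, 0, 0, 0, 0], "drz": [0, 0, 0, 0, 0, 0, 0], "finger_gap": [0, 0, 0, 0, 0, 0, 0]}'| grep -E 'pos|wrist'
python3 go.py .5471 .2327 .2
```

```text
eef_pos: [0.5687, -0.2282, 0.1992]
wrist_force: [0.1, 0.1, -2.9]
shift [ 0.2762  0.3697 -0.0006] turn [-0.     -0.0008 -0.    ] pos [ 0.5687 -0.2282  0.1992] hd 55.92 tilt [-0.0007  0.0004] q6 -1.55 F [ 0.15  0.08 -2.89] op 0.193 t 22.325
```

Converted, 0.37 m / 0.8 = 0.4625, 0.276 m / 0.8 = 0.345.

```bash
python3 -m jog '{"x": [0.345, 0.345, 0.345, 0.345, 0.345, 0.345, 0.345, 0.345, 0.345, 0.345], "y": [0.4625, 0.4625, 0.4625, 0.4625, 0.4625, 0.4625, 0.4625, 0.4625, 0.4625, 0.4625], "z": [0, 0, 0, 0, 0, 0, 0, 0, 0, 0], "drx": [0, 0, 0, 0, 0, 0, 0, 0, 0, 0], "dry": [0, 0, 0, 0, 0, 0, 0, 0, 0, 0], "drz": [0, 0, 0, 0, 0, 0, 0, 0, 0, 0], "finger_gap": [0, 0, 0, 0, 0, 0, 0, 0, 0, 0]}'| grep -E 'pos|wrist'
python3 -m jog '{"x": [0, 0, 0, 0, 0], "y": [0, 0, 0, 0, 0], "z": [0.0375, 0.0688, 0.0688, 0.0688, 0.0688], "drx": [0, 0, 0, 0, 0], "dry": [0, 0, 0, 0, 0], "drz": [0, 0, 0, 0, 0], "finger_gap": [0, 0, 0, 0, 0]}'| grep -E 'pos|wrist'
python3 go.py .5471 .2327 .0865
```

```text
eef_pos: [0.547, 0.2317, 0.1979]
wrist_force: [0.9, 0.6, -3.2]
eef_pos: [0.549, 0.2323, 0.1461]
wrist_force: [-0.4, -0.1, -2.1]
shift [ 0.0019 -0.0008  0.0596] turn [ 0.0017  0.0018 -0.    ] pos [0.549  0.2323 0.1461] hd 55.89 tilt [0.0024 0.0004] q6 -0.77 F [-0.4 -0.1 -2.1] op 0.194 t 24.2
```

```bash
python3 -m jog '{"x": [0, 0, 0], "y": [0, 0, 0], "z": [0, 0, 0], "drx": [0, 0, 0], "dry": [0, 0, 0], "drz": [0, 0, 0], "finger_gap": [0, 0, 0]}'| grep -E 'pos|wrist'; python3 go.py .5471 .2327 .115
```

```text
eef_pos: [0.5479, 0.2327, 0.1448]
wrist_force: [0.4, -1.0, -2.8]
shift [ 0.0007 -0.0004  0.0298] turn [ 0.0002  0.0002 -0.    ] pos [0.5479 0.2327 0.1448] hd 55.93 tilt [0.0002 0.    ] q6 -0.77 F [ 0.42 -0.98 -2.77] op 0.194 t 24.575
```

The manual's scale: shifts go in shares of 0.8 m and turns go in shares of 180 degrees. Converting my numbers, 0.03 m / 0.8 = 0.0375, 0.024 m / 0.8 = 0.03.

```bash
python3 -m jog '{"x": [0.0008, 0.0008, 0.0008, 0.0008, 0.0008, 0.0008], "y": [-0.0004, -0.0004, -0.0004, -0.0004, -0.0004, -0.0004], "z": [0.01, 0.02, 0.03, 0.0375, 0.0375, 0.0375], "drx": [0, 0, 0, 0, 0, 0], "dry": [0, 0, 0, 0, 0, 0], "drz": [0, 0, 0, 0, 0, 0], "finger_gap": [0, 0, 0, 0, 0, 0]}'| grep -E 'pos|wrist'; python3 go.py .5471 .2327 .09
```

```text
eef_pos: [0.5474, 0.2327, 0.1148]
wrist_force: [1.1, 0.0, -3.1]
shift [ 0.0003 -0.0002  0.0248] turn [ 0.0003  0.0002 -0.    ] pos [0.5474 0.2327 0.1148] hd 55.92 tilt [0.0004 0.0001] q6 -0.77 F [ 1.09  0.04 -3.05] op 0.195 t 25.325
```

Converted, 0.028 m / 0.8 = 0.035, 0.024 m / 0.8 = 0.03.

```bash
python3 -m jog '{"x": [0.0004, 0.0004, 0.0004, 0.0004, 0.0004, 0.0004, 0.0004], "y": [0, 0, 0, 0, 0, 0, 0], "z": [0.0075, 0.015, 0.0225, 0.03, 0.035, 0.035, 0.035], "drx": [0, 0, 0, 0, 0, 0, 0], "dry": [0, 0, 0, 0, 0, 0, 0], "drz": [0, 0, 0, 0, 0, 0, 0], "finger_gap": [0, 0, 0, 0, 0, 0, 0]}'| grep -E 'pos|wrist'
```

```text
eef_pos: [0.5471, 0.2329, 0.0868]
wrist_force: [1.1, 0.4, -2.2]
```

Converted, 0.0015 m / 0.8 = 0.0019.

```bash
python3 -m jog '{"x": [0, 0, 0], "y": [0, 0, 0], "z": [0.0019, 0.0019, 0.0019], "drx": [0, 0, 0], "dry": [0, 0, 0], "drz": [0, 0, 0], "finger_gap": [0, 0, 0]}'| grep -E 'pos|wrist'
```

```text
eef_pos: [0.547, 0.2329, 0.0852]
wrist_force: [0.9, 1.6, -2.7]
```

Converted, 0.001 m / 0.8 = 0.0013.

```bash
python3 -m jog '{"x": [0, 0, 0], "y": [0, 0, 0], "z": [0.0013, 0.0013, 0.0013], "drx": [0, 0, 0], "dry": [0, 0, 0], "drz": [0, 0, 0], "finger_gap": [0, 0, 0]}'| grep -E 'pos|wrist'
```

```text
eef_pos: [0.547, 0.2328, 0.0841]
wrist_force: [0.5, 0.8, -3.1]
```

Converted, 0.0005 m / 0.8 = 0.0006.

```bash
python3 -m jog '{"x": [0, 0, 0], "y": [0, 0, 0], "z": [0.0006, 0.0006, 0.0006], "drx": [0, 0, 0], "dry": [0, 0, 0], "drz": [0, 0, 0], "finger_gap": [0, 0, 0]}'| grep -E 'pos|wrist'
```

```text
eef_pos: [0.547, 0.2328, 0.0836]
wrist_force: [-0.9, -0.2, -2.7]
```

Converted, 0.0005 m / 0.8 = 0.0006.

```bash
python3 -m jog '{"x": [0, 0, 0], "y": [0, 0, 0], "z": [0.0006, 0.0006, 0.0006], "drx": [0, 0, 0], "dry": [0, 0, 0], "drz": [0, 0, 0], "finger_gap": [0, 0, 0]}'| grep -E 'pos|wrist'
```

```text
eef_pos: [0.5471, 0.2329, 0.0834]
wrist_force: [-2.0, -0.0, 0.6]
```

The collar is down on the wood at the original height. Releasing and withdrawing upward.

Converted, -0.2 m / 0.8 = -0.25, -0.15 m / 0.8 = -0.1875.

```bash
python3 -m jog '{"x": [0, 0, 0, 0, 0, 0, 0], "y": [0, 0, 0, 0, 0, 0, 0], "z": [0, 0, 0, 0, 0, 0, 0], "drx": [0, 0, 0, 0, 0, 0, 0], "dry": [0, 0, 0, 0, 0, 0, 0], "drz": [0, 0, 0, 0, 0, 0, 0], "finger_gap": [0.4, 1, 1, 1, 1, 1, 1]}'| grep -E 'pos|wrist|open|grasp'
python3 -m jog '{"x": [0, 0, 0, 0, -0.1125, -0.1875, -0.1875, -0.1875, -0.1875, -0.1875], "y": [0, 0, 0, 0, -0.125, -0.25, -0.25, -0.25, -0.25, -0.25], "z": [-0.025, -0.075, -0.15, -0.1875, -0.1875, -0.1875, -0.1875, -0.1875, -0.1875, -0.1875], "drx": [0, 0, 0, 0, 0, 0, 0, 0, 0, 0], "dry": [0, 0, 0, 0, 0, 0, 0, 0, 0, 0], "drz": [0, 0, 0, 0, 0, 0, 0, 0, 0, 0], "finger_gap": [1, 1, 1, 1, 1, 1, 1, 1, 1, 1]}'| grep -E 'pos|wrist|open'
python3 - <<'E'
from h import *
s=optics.camera("scene")[0]; cv2.imwrite("pics/end.png",s)
E
```

```text
eef_pos: [0.5469, 0.2328, 0.0831]
wrist_force: [-0.7, 0.2, -0.1]
opening: 1.004
grasp_force: 0.0
eef_pos: [0.5593, -0.0169, 0.2342]
wrist_force: [-0.6, 0.5, 0.7]
opening: 0.995
```

View pics/end.png

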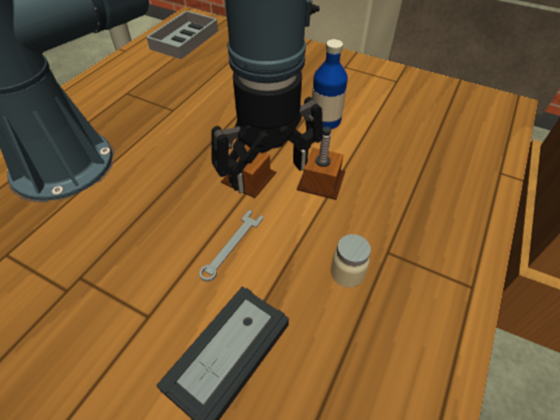

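The picture shows the punch upright in its stand at (323,160) with its collar down. The blank (224,350), spanner (230,245), jar (352,260) and bottle (330,90) are where they were, and the gripper is clear of everything. Handing in.

```bash
python3 -c "
from bench import workorder; print(workorder.hand_in())"
```

```text
the job is handed in; nothing more can be done
None
```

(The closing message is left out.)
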